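# Load the parts washer and close it up

## Task

Get the bench parts washer ready to run: put every short pipe sleeve on the table into the aluminium tub and every box-shaped strainer into the open drawer of the grey cabinet. Push the drawer fully shut, set the lid squarely on the tub so that it seats, then swing the clamp arm over and press it down onto the lid. Leave the elbows, tools and other things on the table alone.

Things in the scene. Friction and masses are not known exactly. Their poses are not given: they have to be found in the camera images.
- washer: Fixed parts washer: open aluminium tub, origin at the centre of its underside on the table. Outside 147 (x) by 237 (y) mm, walls 6 mm, rim 106 mm above the table, inside 135 (x) by 225 (y) mm, bare inside. It also carries the clamp at its +y end: a pillar 90 mm tall and two cheeks up to 135 mm high, from x = 10 to 60 and y = 126 to 157 mm.
- tub_floor (a point): Centre of the tub's inner floor, 12 mm above the table; axes as the washer's.
- clamp_hinge (a point): Hinge axis of the clamp arm, at washer x +35, y +142.5, z 122 mm; the hinge runs along the washer's x. Axes as the washer's.
- clamp (a joint): Clamp arm angle, rad. 0: lying level over the tub, pointing to the washer's -y, its rubber pad just touching the seated lid (clamped). Grows as the arm swings up and over: 1.57 is upright, 1.85 the stop; it starts at 1.57 to 1.8, upright or leaning away from the tub. A stiff friction hinge (0.22 N m) with no spring: it stays where it is left. With no lid beneath it sinks to -0.12.
- clamp_tip (a point): Rubber cross-roller, 24 mm thick and 40 mm wide along the hinge direction, at the free end of the clamp arm, its centre 88 mm from the hinge axis. The arm is a flat steel bar 18 mm wide and 12 mm thick; the pad (22 mm round, 10 mm below the arm's midline) sits 58 mm from the hinge.
- lid_grip (a point): Loose aluminium lid, 0.35 kg, at first on the cabinet. This point: centre of its handle bar (14 mm thick in x, 100 long in y, 12 high, posts near its ends). Plate 155 (x) by 245 (y) by 6 mm, its top 33 mm below this point; a plug under it, 123 by 213 mm, 8 deep, enters the tub with 6 mm play each side. Seated, this point is 39 mm above the rim. Half a turn makes no difference.
- cabinet: Fixed grey sheet-steel cabinet 200 (x) by 240 (y) by 115 mm high, origin at the centre of its underside; its open front at x = -100 mm faces the robot and holds the drawer.
- drawer (a joint): How far the drawer is pulled out, m: 0 shut, at most 0.16; it slides along the cabinet's -x; about 2 N of friction, no spring.
- drawer_floor (a point): Centre of the drawer's inner floor, 12 mm above the table; it moves with the drawer; axes as the cabinet's. Inside 140 (x) by 210 (y) mm; side and rear walls reach 66 mm, the front 95 mm above the table. When pulled out by 135 mm, all but the last 5 mm at the +x end is clear of the cabinet, whose opening is 107 mm high.
- drawer_lip (a point): Front edge of the steel finger lip on the drawer front, 120 mm wide along y, 8 mm thick, 86 mm above the table, 20 mm proud of the drawer front. Push here (towards the cabinet's +x) to shut the drawer.
- sleeve1_mid (a point): Centre of a plain steel pipe sleeve standing on end: outside diameter 56, bore 47, height 80 mm, 0.3 kg; z is the pipe's axis. Two or three are present.
- sleeve2_mid (a point): Centre of a plain steel pipe sleeve standing on end: outside diameter 56, bore 47, height 80 mm, 0.3 kg; z is the pipe's axis. Two or three are present.
- sleeve3_mid (a point): Centre of a plain steel pipe sleeve standing on end: outside diameter 56, bore 47, height 80 mm, 0.3 kg; z is the pipe's axis. Two or three are present.
- strainer1_mid (a point): Centre of a grey plastic strainer box with mesh sides, 90 (x) by 44 (y) by 70 (z) mm, 0.18 kg. One or two are present.
- strainer2_mid (a point): Centre of a grey plastic strainer box with mesh sides, 90 (x) by 44 (y) by 70 (z) mm, 0.18 kg. One or two are present.
- elbow1: Bystander: steel pipe elbow, 45 mm diameter, about 95 mm across, lying; leave alone.
- elbow2: Bystander: another such elbow; leave alone.
- elbow3: Bystander: another such elbow; leave alone.
- hammer: Bystander: hammer lying down; leave alone.
- wrench: Bystander: wrench lying down; leave alone.
- tape: Bystander: cardboard ring 90 mm diameter, 30 mm high; leave alone.
Things that resemble listed ones, but are neither listed nor needed, are in the scene too. What is shaped like the part that bears sleeve1_mid but green, turquoise or yellow is not meant.

How it is judged:
On the way, in this order (a step that is already met when the one before it is completed fails the run):
1. every sleeve present is in the tub (x of sleeve1_mid in the frame of tub_floor between -0.067 and 0.067 m and y of sleeve1_mid in the frame of tub_floor between -0.112 and 0.112 m and z of sleeve1_mid in the frame of tub_floor between 0.01 and 0.06 m and x of sleeve2_mid in the frame of tub_floor between -0.067 and 0.067 m and y of sleeve2_mid in the frame of tub_floor between -0.112 and 0.112 m and z of sleeve2_mid in the frame of tub_floor between 0.01 and 0.06 m and x of sleeve3_mid in the frame of tub_floor between -0.067 and 0.067 m and y of sleeve3_mid in the frame of tub_floor between -0.112 and 0.112 m and z of sleeve3_mid in the frame of tub_floor between 0.01 and 0.06 m), for 0.2 s.
2. the lid is seated on the tub (x of lid_grip in the frame of washer between -0.01 and 0.01 m and y of lid_grip in the frame of washer between -0.01 and 0.01 m and z of lid_grip in the frame of washer between 0.138 and 0.15 m and angle between lid_grip's own z axis and vertical below 0.05 rad), for 0.2 s.
3. the clamp is down on the lid (all of step 2 and value of joint clamp between -0.09 and 0.09 rad), for 0.2 s.
At the end, for the whole second after the job is handed in: Every sleeve present lies or stands inside the tub and every strainer present inside the drawer; the drawer is shut to within 8 mm; the lid is seated on the tub (centred within 10 mm, level within 0.05 rad, down within about 6 mm); the clamp arm is within 0.09 rad of level on the lid; all at rest (all of step 1 and all of step 3 and x of strainer1_mid in the frame of drawer_floor between -0.07 and 0.07 m and y of strainer1_mid in the frame of drawer_floor between -0.107 and 0.107 m and z of strainer1_mid in the frame of drawer_floor between 0.01 and 0.06 m and x of strainer2_mid in the frame of drawer_floor between -0.07 and 0.07 m and y of strainer2_mid in the frame of drawer_floor between -0.107 and 0.107 m and z of strainer2_mid in the frame of drawer_floor between 0.01 and 0.06 m and linear speed of each of lid, sleeve1, sleeve2, sleeve3, strainer1, strainer2 below 0.03 m/s and value of joint drawer below 0.008 m); the robot touches nothing.
It fails at once if a bystander is displaced by more than 60 mm (distance of any of elbow1, elbow2, elbow3, hammer, wrench, tape from where it was at the start of the episode above 0.06 m).
Of sleeve1, sleeve2, sleeve3 only 2 to 3 are there at a start; the rules pass over those that are not, and their reading is None.
Of strainer1, strainer2 only 1 to 2 are there at a start; the rules pass over those that are not, and their reading is None.
At some moment in a run one of sleeve1, sleeve2, sleeve3, strainer1, strainer2 may be knocked a few centimetres aside while the robot is not near it.
Once in a run the grip may slacken for a moment while it holds something.
It also fails if it takes over 210 s, if anything falls off the work surface, if the arm or the gripper's body presses on something with over 40 N, if the wrist force passes 120 N, or if a joint passes its speed limit or range.

## Robot

A 6-joint arm with a two-finger parallel gripper is mounted at the origin on the work surface. World frame = base frame: x ahead of the robot, y to its left, z up, the work surface at z = 0. Lengths are in m, angles in rad, forces in N, time in s.
With the tool pointing down it reaches from about 0.35 to 1 m from the base axis. Payload 7.1 kg.
Tool frame: the origin (TCP) lies on the centre line of the jaws, within the pads' length; the fingertips stand 17 mm ahead of it and the grasp point (between the pads) lies 2 mm behind it; z points along the fingers, y is the line along which they close (so a half turn about z gives the same grasp; the last joint's range is limited). The gripper opens to 85 mm and grips with 20 to 120 N. Pads are 22 mm wide; open, the fingers measure 114 mm over their backs; the gripper's body (76 mm by 85 mm) begins 54 mm behind the grasp point. The pads swing forward as they close: fully open they stand 13 mm farther back than shut.
Start: joints at [-1.221, 0.423, 1.63, -0, 1.089, -0.019], TCP at [0.225, -0.583, 0.248] pointing down, gripper open.
Joint ranges: [-3, 3], [-0.9, 2.11], [0.09, 2.58], [-1.31, 4.45], [0.11, 2.69], [-2.54, 2.54]. Speed limits (rad/s): [2.39, 2.39, 3.01, 3.14, 3.14, 3.14].

## Interface

Orientations are given as a 3x3 rotation matrix whose columns are the frame's x, y, z axes.
In Python, from station import monitor, vision, ticket gives the robot as it stands.
- The arm moves only by the tool move_arm, never from a script. Its argument "commands" is one flat list of numbers, 5 for each row, row after row: the shift along the world's x, y, z in cm, then the turn about the world's z in rad, then the closure, from -1 (fully open) to 1 (shut), so that 0 is half open. In form: [dx, dy, dz, yaw, fingers, dx, dy, dz, yaw, fingers, ...]. A call has exactly 10 rows; each row shifts and turns the commanded pose from where the row before left it; what a row does not reach is not made up. A row lasts 1/8 s, in which the tool goes at most 62.5 mm and 10.7 degrees, less where a joint would pass 70% of its speed; a pose out of reach is approached as far as the arm can. A call with a gripper value outside its range is refused whole. The fingers move at their own pace and stop on an object; "squeeze" is the grip in N (left out, the last holds). Time passes only in rows, so rows that do not move let the fingers close, or fill a call up. It gives the time, the measured TCP pose, the force, the opening and the grip force at its end, in the units of the state.
- monitor.get_obs(): the state, without advancing time (a new reading comes with each control period).
- vision.get_image(name): name is "side" or "top"; returns a dict with "frame" (400x640x3 uint8, red, green, blue), "mtx" (3x3 intrinsics, pixels), "world_to_cam" (4x4, takes a point from world to camera coordinates). Camera axes: x right, y down, z forward; pixel columns grow to the right and rows downward; lengths in m; the calibration is good to about 2 mm. A picture is of the moment at which its call begins. There is no depth.
- ticket.finish_job(): hands the job in; it is judged then, once.
The state is a dict: "time_s": time; "joint_pos": joint angles; "qvel": joint speeds; "joint_torque": joint torques, N m; "ee_pos": TCP position; "ee_rot": TCP orientation; "force": force on the tool from outside, world axes, zero at the start; "wrist_torque": the same for the moment, N m; "width": opening from 0.0 (shut) to 1.0 (fully open); "finger_force": force on a finger pad.
Only numpy, scipy, OpenCV 4.12 (cv2) and the standard library are available. Lean on these libraries where they do the work, as an engineer would, in place of code of your own. Each camera call takes 0.05 s, during which the arm holds its last target. There are 200 camera calls.

## Working session

There is one attempt and no reset: what is moved stays moved. The work goes in short steps, Python scripts to look and compute and a tool call to move; the robot and the scene stay as the last step left them, time stands still between calls to the robot, and variables do not carry over. Pictures are saved under pics/ and viewed, at most 17 in all, crops included, and the job is handed in when it is done.

Besides the shell and the picture viewer there is one more tool, called as a command line: name --argument value ..., lists and objects as JSON in quotes. move_arm: Moves the arm, as the interface text tells. Its arguments: {"type":"object","properties":{"commands":{"type":"array","items":{"type":"number"}},"squeeze":{"type":"number"}},"required":["commands"]}

```bash
mkdir -p pics; cat > h.py <<'E'
import numpy as np, cv2
from station import monitor, vision, ticket
def grab(n,tag=None):
    d=vision.get_image(n)
    np.savez(f'{n}.npz',**d)
    if tag: cv2.imwrite(f'pics/{tag}.png',d['frame'][:,:,::-1])
    return d
def load(n): return dict(np.load(f'{n}.npz'))
def ray(d,u,v):
    T=d['world_to_cam'];R=T[:3,:3];c=-R.T@T[:3,3]
    return c,R.T@np.linalg.solve(d['mtx'],[u,v,1.])
def at(d,u,v,z):
    c,r=ray(d,u,v); return c+r*(z-c[2])/r[2]
def proj(d,p):
    q=d['mtx']@(d['world_to_cam'][:3,:3]@np.asarray(p,float)+d['world_to_cam'][:3,3]); return q[:2]/q[2]
E
python3 - <<'E'
from h import *
for n in('side','top'):
    d=grab(n,n+'0'); print(n,d['mtx'].round(1).tolist(),ray(d,320,200)[0].round(3),ray(d,320,200)[1].round(3))
print(monitor.get_obs())
E
```

```text
side [[444.1, 0.0, 320.6], [0.0, 444.1, 202.5], [0.0, 0.0, 1.0]] [-0.053  1.005  1.094] [ 0.375 -0.674 -0.637]
top [[515.0, 0.0, 333.5], [0.0, 515.0, 207.3], [0.0, 0.0, 1.0]] [ 0.421 -0.013  1.602] [ 0.081  0.012 -0.997]
{'time_s': 0.1, 'joint_pos': array([-1.22099976e+00,  4.23803866e-01,  1.63064358e+00, -1.97742850e-06,
        1.08859171e+00, -1.90074274e-02]), 'qvel': array([ 9.11205180e-05,  6.35839287e-04, -1.78440946e-03,  2.12647933e-04,
        7.05561172e-04,  3.43716336e-04]), 'joint_torque': array([-8.72132550e-04, -5.58427155e+01, -2.82444638e+01,  1.74695765e-05,
        3.02205022e-03,  1.26288322e-05]), 'ee_pos': array([ 0.22516429, -0.58250798,  0.24758699]), 'ee_rot': array([[ 9.32758847e-01,  3.60500605e-01, -4.97370026e-04],
       [ 3.60500948e-01, -9.32757858e-01,  1.35830014e-03],
       [ 2.57422213e-05, -1.44626883e-03, -9.99998954e-01]]), 'force': array([ 0.80581414, -0.08631039, -0.21737019]), 'wrist_torque': array([ 0.00447618, -0.00104629, -0.0117414 ]), 'finger_force': 0.0, 'width': 1.0000346663383373}
```

View pics/top0.png

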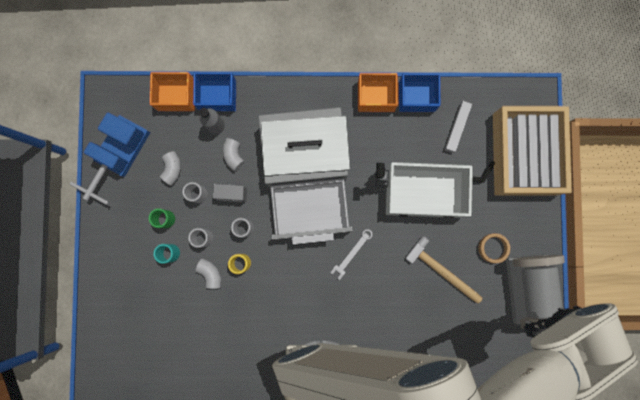

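View pics/side0.png

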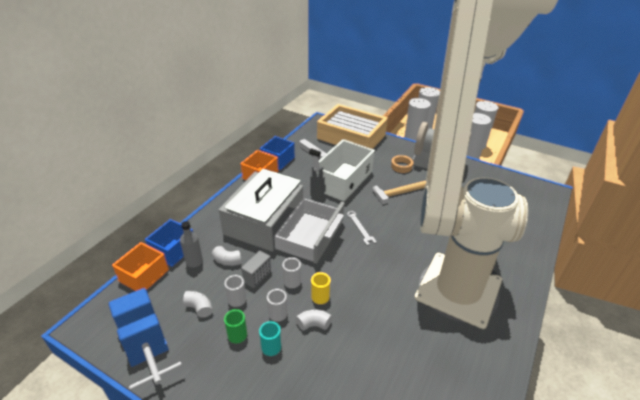

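The top view shows three grey sleeves at (192,192), (199,239) and (241,228), and one strainer at (228,193). The drawer is open at (311,210), the lid is on the cabinet at (305,143), and the tub is at (430,190) with the clamp at (380,175). I'll take a closer crop.

```bash
python3 - <<'E'
from h import *
d=load('top');f=d['frame'][:,:,::-1]
c=cv2.resize(f[90:280,145:345],None,fx=4,fy=4,interpolation=cv2.INTER_CUBIC)[:600]
c2=cv2.resize(f[90:230,340:510],None,fx=4,fy=4,interpolation=cv2.INTER_CUBIC)
c1=cv2.resize(f[100:250,145:345],None,fx=4,fy=4,interpolation=cv2.INTER_CUBIC)
cv2.imwrite('pics/c1.png',c1);cv2.imwrite('pics/c2.png',c2)
E
```

```text
(no output)
```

View pics/c1.png

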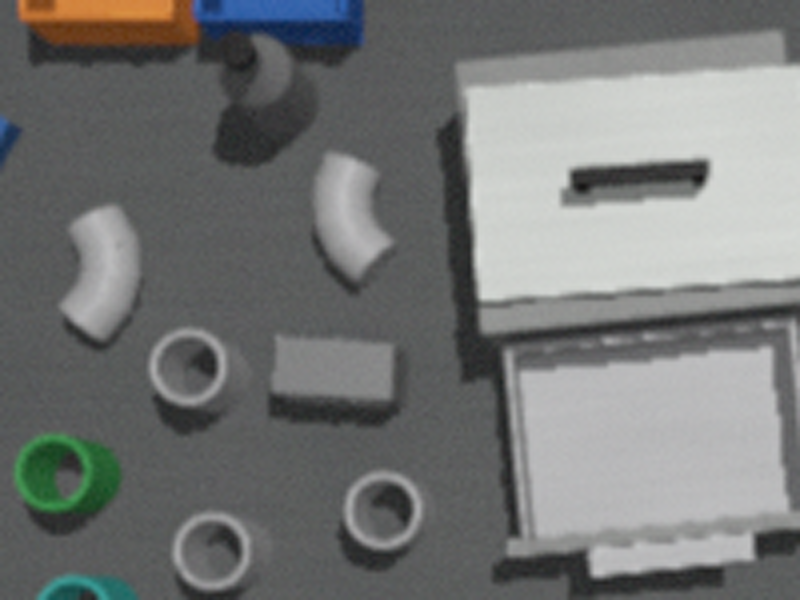

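View pics/c2.png

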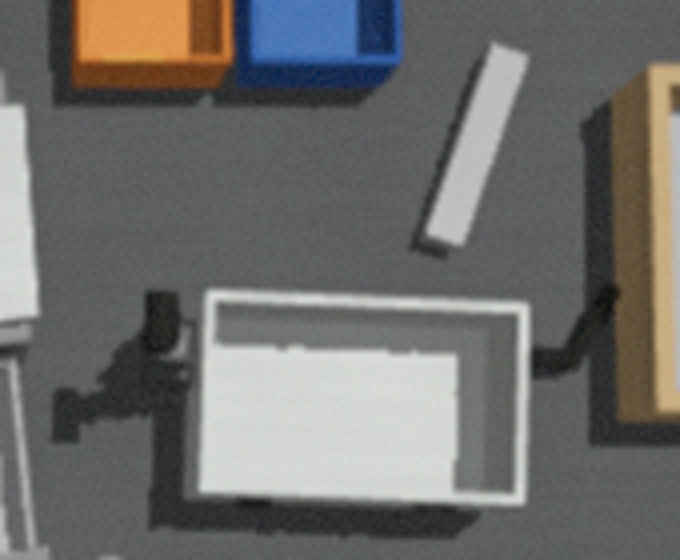

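Crop 1: sleeve rims at (189,368), (212,551) and (383,511); strainer top from (275,337) to (394,402); handle bar from (571,175) to (708,168). Crop 2: tub rim from (206,290) to (526,503), clamp roller at (162,320). Next I'll measure these.

```bash
cat > meas.py <<'E'
from h import *
def rect(d,box,lo,hi,z,name):
    u0,v0,u1,v1=box;g=cv2.resize(cv2.cvtColor(d['frame'],cv2.COLOR_RGB2GRAY)[v0:v1,u0:u1],None,fx=4,fy=4,interpolation=cv2.INTER_CUBIC)
    m=cv2.inRange(g,lo,hi);cs,_=cv2.findContours(m,cv2.RETR_EXTERNAL,cv2.CHAIN_APPROX_NONE)
    c=max(cs,key=cv2.contourArea)
    P=cv2.convexHull(c)[:,0].astype(float)
    W=np.array([at(d,u0+(u+.5)/4-.5,v0+(v+.5)/4-.5,z)[:2] for u,v in P])
    r=cv2.minAreaRect((W*1000).astype(np.float32)); print(name,np.round(r[0],1),np.round(r[1],1),round(r[2],2)); return r
E
python3 - <<'E'
from meas import *
d=load('top')
g=cv2.cvtColor(d['frame'],cv2.COLOR_RGB2GRAY)
print(g[193,225:235],g[200,215],g[170,380:400],g[120:126,300],g[170:180,300])
rect(d,(385,155,480,225),170,255,.106,'tub')
rect(d,(255,105,355,177),195,255,.129,'lid')
rect(d,(207,178,249,206),105,255,.07,'strainer')
for u,v in((192,192),(198.5,238),(241,228)):
    u0,v0=int(u)-14,int(v)-14
    rect(d,(u0,v0,u0+28,v0+28),140,255,.08,'sleeve')
# handle
rect(d,(284,135,326,146),0,80,.168,'handle')
E
```

```text
[132 133 136 134 135 131 131 133 134 134] 40 [ 39  46  43  41  44  67  68  66  70  89 119 173 204 179 133 115 113 114
 113 114] [202 207 208 209 208 209] [211 203 173 127 137 147 147 147 148 130]
tub [ 576.2 -319.7] [238.3 148.3] 87.72
lid [700.1  48.1] [154.  243.4] 4.17
strainer [572.1 279.8] [90.6 45.4] 85.8
sleeve [571.1 383.5] [54.3 55. ] 45.74
sleeve [435.  364.6] [54.7 53.6] 87.92
sleeve [465.  238.8] [53.8 55.2] 0.03
handle [698.9  48.1] [14.2 93.4] 0.16
```

```bash
python3 - <<'E'
from meas import *
d=load('top')
P=lambda u,v:(145+u/4-.4,100+v/4-.4)
for n,u,v,z in(('lipL',590,575,.09),('lipR',755,557,.09),('lip-front L',588,548,.09),('sideL top-front',517,540,.066),('sideL top back',503,345,.066),('cab back L',456,65,.115),('cab backR',783,33,.115),('cab frontL',480,333,0.115),('cab front bottom R',800,310,.115),('floorL',533,540,.012)):
    print(n,at(d,*P(u,v),z)[:2].round(3))
for n,u,v in(('elbow3 top',208,259.5),('teal right',179,254),('elbow2 low',234,171),('lip px',313,238)): print(n,at(d,u,v,.03)[:2].round(3))
print('roller z.21',at(d,380.2,170,.21)[:2].round(3))
E
```

```text
lipL [0.417 0.086]
lipR [ 0.43  -0.035]
lip-front L [0.437 0.088]
sideL top-front [0.443 0.142]
sideL top back [0.588 0.153]
cab back L [0.789 0.184]
cab backR [ 0.813 -0.055]
cab frontL [0.592 0.165]
cab front bottom R [ 0.609 -0.067]
floorL [0.444 0.135]
elbow3 top [0.368 0.344]
teal right [0.385 0.432]
elbow2 low [0.638 0.269]
lip px [0.433 0.026]
roller z.21 [ 0.617 -0.161]
```

move_arm --commands '[5, 0, 1, 0.166, -1, 5, 0, 1, 0.166, -1, 5, 0, 1, 0.166, -1, 5, 0, 1, 0.166, -1, 5, 0, 1, 0.166, -1, 0, 6, 0, 0.0666, -1, 0, 6, 0, 0.0666, -1, 0, 6, 0, 0.0666, -1, 0, 6, 0, 0.0666, -1, 0, 6, 0, 0.0666, -1]' --squeeze 50

```text
time_s: 1.35
ee_pos: [0.4749, -0.2809, 0.298]
ee_rot: [[0.037, 0.999, -0.0], [0.999, -0.037, 0.0], [0.0, -0.0, -1.0]]
force: [1.1, -0.1, -0.1]
width: 1.0
finger_force: 0.0
```

move_arm --commands '[0, 5.2, 0, 0, -1, 0, 5.2, 0, 0, -1, 0, 5.2, 0, 0, -1, 0, 5.2, 0, 0, -1, 0, 5.2, 0, 0, -1, 0, 5.2, 0, 0, -1, 0, 5.2, 0, 0, -1, 0, 5.2, 0, 0, -1, 0, 5.2, 0, 0, -1, 0, 5.2, 0, 0, -1]'

```text
time_s: 2.6
ee_pos: [0.4749, 0.2387, 0.2981]
ee_rot: [[0.039, 0.999, -0.0], [0.999, -0.039, -0.0], [-0.0, -0.0, -1.0]]
force: [1.0, -0.1, -0.7]
width: 1.0
finger_force: 0.0
```

```bash
cat > chk.py <<'E'
from meas import *
import sys
d=grab('top',sys.argv[1] if len(sys.argv)>1 else None)
for n,u,v in(('s1',192,192),('s2',198.5,238),('s3',241,228)):
    u0,v0=int(u)-14,int(v)-14
    try: rect(d,(u0,v0,u0+28,v0+28),140,255,.08,n)
    except Exception as e: print(n,'none')
try: rect(d,(207,178,249,206),105,255,.07,'strainer')
except Exception: print('no strainer')
E
python3 chk.py t1
```

```text
s1 [562.8 383.8] [68.2 81.8] 0.05
s2 [450.4 364.7] [50.1 81.4] 0.89
s3 [462.4 264.1] [79.9 30.8] 0.78
strainer [565.  288.6] [ 71.  107.7] 0.05
```

View pics/t1.png

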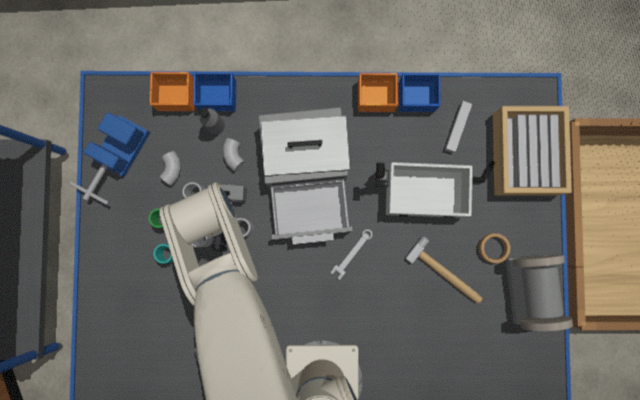

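The arm hides the sleeves, but what can be seen hasn't moved, and there are no extra objects on the table. I'll pick s3.

move_arm --commands '[-0.5, 0, -5, 0, -1, -0.5, 0, -5, 0, -1, 0, 0, -5, 0, -1, 0, 0, -4.4, 0, -1, 0, 0, -4.4, 0, -1, 0, 0, 0, 0, -1, 0, 0, 0, 0, 1, 0, 0, 0, 0, 1, 0, 0, 0, 0, 1, 0, 0, 0, 0, 1]'

```text
time_s: 3.9
ee_pos: [0.4665, 0.2376, 0.0626]
ee_rot: [[0.039, 0.999, 0.003], [0.999, -0.039, 0.002], [0.002, 0.003, -1.0]]
force: [-1.8, -0.5, 7.4]
width: 0.651
finger_force: 52.7
```

move_arm --commands '[0, 0, 5, 0, 1, 0, 0, 5, 0, 1, 0, 0, 5, 0, 1, 0, 0, 5, 0, 1, 0, -2, 4, 0, 1, 0, -5, 0, 0, 1, 0, -5, 0, 0, 1, 0, -5, 0, 0, 1, 1, -5, 0, 0, 1, 1, -5, 0, 0, 1]' --squeeze 60

```text
time_s: 5.15
ee_pos: [0.4851, -0.0345, 0.3018]
ee_rot: [[0.039, 0.999, 0.002], [0.999, -0.039, -0.0], [-0.0, 0.003, -1.0]]
force: [1.2, -0.0, -2.9]
width: 0.645
finger_force: 64.9
```

move_arm --commands '[1.3, -5, 0, 0, 1, 1.3, -5, 0, 0, 1, 1.3, -5, 0, 0, 1, 1.2, -5, 0, 0, 1, 1.2, -5, 0, 0, 1, 1.2, -5, 0, 0, 1, 1.2, -5, 0, 0, 1, 0, -0.5, 0, 0, 1, 0, 0, 0, 0, 1, 0, 0, 0, 0, 1]'

```text
time_s: 6.4
ee_pos: [0.5721, -0.3866, 0.3008]
ee_rot: [[0.038, 0.999, 0.0], [0.999, -0.038, 0.0], [0.0, 0.0, -1.0]]
force: [-0.3, 0.5, -2.4]
width: 0.65
finger_force: 64.9
```

```bash
python3 - <<'E'
from meas import *
d=grab('top')
for n,u,v in(('s1',192,192),('s2',198.5,238)):
    u0,v0=int(u)-14,int(v)-14
    rect(d,(u0,v0,u0+28,v0+28),140,255,.08,n)
rect(d,(207,178,249,206),105,255,.07,'strainer')
E
```

```text
s1 [573.3 366.6] [48.7 19.1] 8.07
s2 [440.7 351.2] [51.8 26.4] 24.74
strainer [571.7 279.6] [88.7 43.2] 86.18
```

move_arm --commands '[0, 0, -5, 0, 1, 0, 0, -5, 0, 1, 0, 0, -5, 0, 1, 0, 0, -4, 0, 1, 0, 0, -2.4, 0, 1, 0, 0, -1, 0, 1, 0, 0, 0, 0, 1, 0, 0, 0, 0, -0.65, 0, 0, 0, 0, -0.65, 0, 0, 0, 0, -0.65]'

```text
time_s: 7.7
ee_pos: [0.5727, -0.3882, 0.0772]
ee_rot: [[0.039, 0.999, 0.001], [0.999, -0.039, -0.001], [-0.001, 0.001, -1.0]]
force: [0.5, -0.3, 0.3]
width: 0.825
finger_force: 0.0
```

move_arm --commands '[0, 0, 3, 0, -0.65, 0, 0, 4, 0, -0.65, 0, 0, 5, 0, -0.65, 0, 0, 5, 0, -0.65, 0, 0, 5, 0, -0.65, 0, 0, 0, 0, -1, -1, 5, 0, 0, -1, -1, 5, 0, 0, -1, -1, 5, 0, 0, -1, -1, 5, 0, 0, -1]'

```text
time_s: 8.95
ee_pos: [0.5313, -0.1863, 0.2955]
ee_rot: [[0.039, 0.999, -0.001], [0.999, -0.039, 0.001], [0.001, -0.001, -1.0]]
force: [-0.4, -0.5, 0.7]
width: 1.002
finger_force: 0.0
```

```bash
python3 - <<'E'
from meas import *
d=grab('top','t2')
f=d['frame'][:,:,::-1]
cv2.imwrite('pics/t2.png',cv2.resize(f[120:300,140:500],None,fx=2.2,fy=2.2,interpolation=cv2.INTER_CUBIC))
for n,u,v in(('s1',192,192),('s2',198.5,238)):
    u0,v0=int(u)-14,int(v)-14
    rect(d,(u0,v0,u0+28,v0+28),125,255,.08,n)
E
```

```text
s1 [571.3 383.7] [55.9 56. ] 45.35
s2 [434.8 364.5] [55.  56.3] 0.01
```

View pics/t2.png

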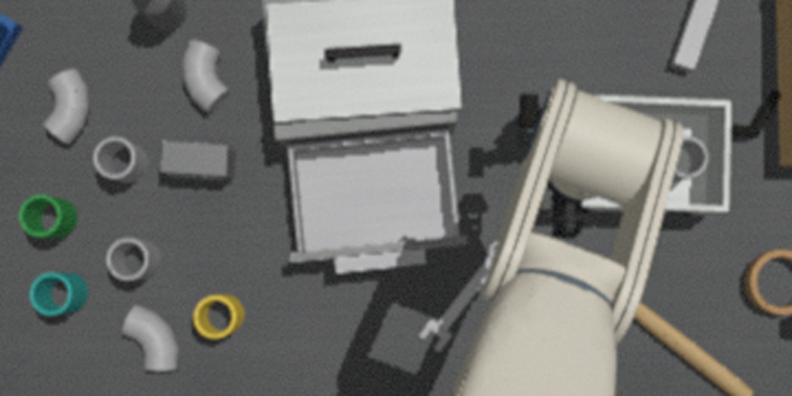

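The first sleeve stands in the tub at (688,158) of this crop, and the others are where they were. Next is s2.

move_arm --commands '[-0.95, 5.5, 0, 0, -0.7, -0.95, 5.5, 0, 0, -0.7, -0.95, 5.5, 0, 0, -0.7, -0.95, 5.5, 0, 0, -0.7, -0.95, 5.5, 0, 0, -0.7, -0.95, 5.5, 0, 0, -0.7, -0.95, 5.5, 0, 0, -0.7, -0.95, 5.5, 0, 0, -0.7, -0.95, 5.5, 0, 0, -0.7, -0.95, 5.5, 0, 0, -0.7]'

```text
time_s: 10.25
ee_pos: [0.4365, 0.3635, 0.2956]
ee_rot: [[0.039, 0.999, -0.001], [0.999, -0.039, -0.001], [-0.001, -0.001, -1.0]]
force: [0.7, -0.5, 0.3]
width: 0.852
finger_force: 0.0
```

move_arm --commands '[0, 0, -5, 0, -0.7, 0, 0, -5, 0, -0.7, 0, 0, -5, 0, -0.7, 0, 0, -4.5, 0, -0.7, 0, 0, -3.9, 0, -0.7, 0, 0, 0, 0, -0.7, 0, 0, 0, 0, 1, 0, 0, 0, 0, 1, 0, 0, 0, 0, 1, 0, 0, 0, 0, 1]'

```text
time_s: 11.5
ee_pos: [0.4379, 0.3625, 0.0635]
ee_rot: [[0.039, 0.999, 0.001], [0.999, -0.039, 0.001], [0.001, 0.001, -1.0]]
force: [-1.4, -0.5, 6.3]
width: 0.629
finger_force: 64.2
```

move_arm --commands '[0, 0, 5, 0, 1, 0, 0, 5, 0, 1, 0, 0, 5, 0, 1, 0, 0, 5, 0, 1, 1, -3.2, 4, 0, 1, 1, -5, 0, 0, 1, 1, -5, 0, 0, 1, 1, -5, 0, 0, 1, 1, -5, 0, 0, 1, 1, -5, 0, 0, 1]'

```text
time_s: 12.75
ee_pos: [0.4971, 0.0784, 0.3025]
ee_rot: [[0.039, 0.999, 0.0], [0.999, -0.039, 0.0], [0.0, 0.0, -1.0]]
force: [1.1, 0.0, -3.0]
width: 0.627
finger_force: 65.4
```

move_arm --commands '[1, -5, 0, 0, 1, 1, -5, 0, 0, 1, 1, -5, 0, 0, 1, 1, -5, 0, 0, 1, 1, -5, 0, 0, 1, 1, -5, 0, 0, 1, 1, -5, 0, 0, 1, 0.8, -5, 0, 0, 1, 0, 0, 0, 0, 1, 0, 0, 0, 0, 1]'

```text
time_s: 14.0
ee_pos: [0.5747, -0.3196, 0.3018]
ee_rot: [[0.04, 0.999, -0.001], [0.999, -0.04, 0.001], [0.001, -0.001, -1.0]]
force: [0.1, -0.4, -3.9]
width: 0.625
finger_force: 65.3
```

```bash
python3 - <<'E'
from meas import *
d=grab('side','t3')
f=d['frame'][:,:,::-1]
cv2.imwrite('pics/t3.png',cv2.resize(f[60:330,180:460],None,fx=2.2,fy=2.2,interpolation=cv2.INTER_CUBIC))
E
```

```text
(no output)
```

View pics/t3.png

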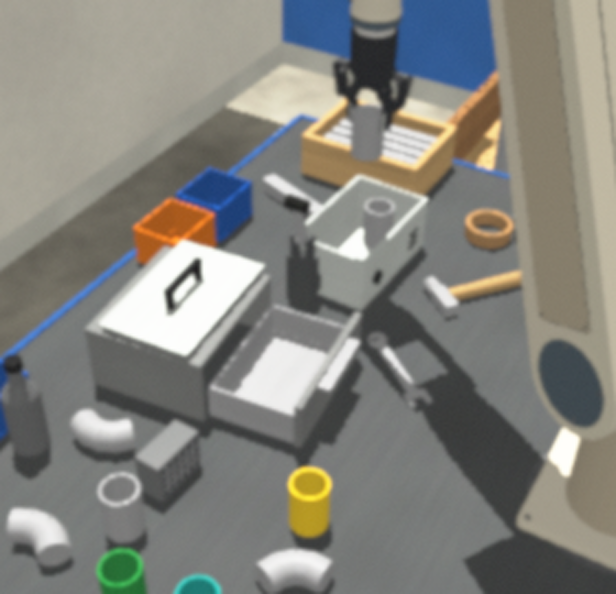

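The second sleeve hangs upright in the grip, and the first stands in the tub. Lowering it now.

move_arm --commands '[0.1, 0.4, -5, 0, 1, 0, 0, -5, 0, 1, 0, 0, -5, 0, 1, 0, 0, -4, 0, 1, 0, 0, -2.4, 0, 1, 0, 0, -1, 0, 1, 0, 0, 0, 0, 1, 0, 0, 0, 0, -0.65, 0, 0, 0, 0, -0.65, 0, 0, 0, 0, -0.65]'

```text
time_s: 15.3
ee_pos: [0.5769, -0.3163, 0.0794]
ee_rot: [[0.039, 0.999, 0.002], [0.999, -0.039, -0.001], [-0.001, 0.002, -1.0]]
force: [-1.5, 0.0, -0.2]
width: 0.821
finger_force: 0.0
```

move_arm --commands '[0, 0, 3, 0, -0.65, 0, 0, 4, 0, -0.65, 0, 0, 5, 0, -0.65, 0, 0, 5, 0, -0.65, 0, 0, 5, 0, -0.65, -1, 5, 0, 0, -1, -1, 5, 0, 0, -1, -1, 5, 0, 0, -1, -1, 5, 0, 0, -1, -1, 5, 0, 0, -1]'

```text
time_s: 16.55
ee_pos: [0.5258, -0.0645, 0.2989]
ee_rot: [[0.039, 0.999, 0.001], [0.999, -0.039, -0.0], [-0.0, 0.001, -1.0]]
force: [-0.5, 0.4, 0.8]
width: 0.999
finger_force: 0.0
```

```bash
cat > c2.py <<'E'
from meas import *
d=grab('top')
for n,u,v in(('s1',192,192),):
    u0,v0=int(u)-14,int(v)-14
    rect(d,(u0,v0,u0+28,v0+28),125,255,.08,n)
rect(d,(207,178,249,206),105,255,.07,'strainer')
E
python3 c2.py
```

```text
s1 [571.3 383.7] [55.9 56. ] 45.35
strainer [572.  279.7] [89.7 44.2] 85.95
```

move_arm --commands '[0.57, 5.6, 0, 0, -0.8, 0.57, 5.6, 0, 0, -0.8, 0.57, 5.6, 0, 0, -0.8, 0.57, 5.6, 0, 0, -0.8, 0.57, 5.6, 0, 0, -0.8, 0.57, 5.6, 0, 0, -0.8, 0.57, 5.6, 0, 0, -0.8, 0.57, 5.6, 0, 0, -0.8, 0, 0, 0, 0, -0.8, 0, 0, -4, 0, -0.8]'

```text
time_s: 17.85
ee_pos: [0.5736, 0.3834, 0.2615]
ee_rot: [[0.038, 0.999, 0.006], [0.999, -0.038, 0.004], [0.004, 0.006, -1.0]]
force: [0.0, -1.0, 0.7]
width: 0.901
finger_force: 0.0
```

move_arm --commands '[0, 0, -5, 0, -0.8, 0, 0, -5, 0, -0.8, 0, 0, -5, 0, -0.8, 0, 0, -3, 0, -0.8, 0, 0, -1.8, 0, -0.8, 0, 0, 0, 0, -0.8, 0, 0, 0, 0, 1, 0, 0, 0, 0, 1, 0, 0, 0, 0, 1, 0, 0, 0, 0, 1]'

```text
time_s: 19.1
ee_pos: [0.573, 0.3827, 0.0625]
ee_rot: [[0.039, 0.999, 0.003], [0.999, -0.039, 0.002], [0.002, 0.003, -1.0]]
force: [-1.4, -1.7, 6.5]
width: 0.636
finger_force: 64.5
```

move_arm --commands '[0, 0, 5, 0, 1, 0, 0, 5, 0, 1, 0, 0, 5, 0, 1, 0, 0, 5, 0, 1, -0.8, -3.2, 5, 0, 1, -0.8, -5, 3, 0, 1, -0.8, -5, 0, 0, 1, -0.8, -5, 0, 0, 1, -0.8, -5, 0, 0, 1, 0, -5, 0, 0, 1]'

```text
time_s: 20.35
ee_pos: [0.5307, 0.0985, 0.3406]
ee_rot: [[0.038, 0.999, 0.0], [0.999, -0.038, -0.0], [-0.0, 0.0, -1.0]]
force: [0.6, 0.1, -3.3]
width: 0.632
finger_force: 65.7
```

move_arm --commands '[0, -5, 0, 0, 1, 0, -5, 0, 0, 1, 0, -5, 0, 0, 1, 0, -5, 0, 0, 1, 0, -5, 0, 0, 1, 1, -5, 0, 0, 1, 1, -5, 0, 0, 1, 2.4, 0, 0, 0, 1, 0, 0, 0, 0, 1, 0, 0, 0, 0, 1]'

```text
time_s: 21.6
ee_pos: [0.5752, -0.2494, 0.34]
ee_rot: [[0.038, 0.999, -0.001], [0.999, -0.038, 0.0], [0.0, -0.001, -1.0]]
force: [-0.4, 0.5, -2.9]
width: 0.636
finger_force: 65.7
```

```bash
python3 - <<'E'
from meas import *
d=grab('side','t4')
f=d['frame'][:,:,::-1]
cv2.imwrite('pics/t4.png',cv2.resize(f[60:230,280:420],None,fx=3.5,fy=3.5,interpolation=cv2.INTER_CUBIC))
E
```

```text
(no output)
```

View pics/t4.png

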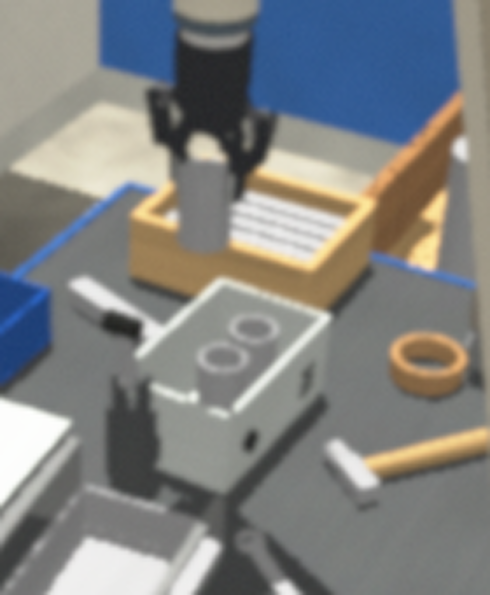

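Two sleeves stand in the tub, with rims at about (221,358) and (254,327), and the third hangs above it. I'll check the gap.

```bash
python3 - <<'E'
from h import *
d=load('side')
for u,v in((221,358),(254,327)):
    p=at(d,280+u/3.5-.4,60+v/3.5-.4,.092); q=p[:2]-[.5762,-.3197]; a=np.radians(-2.28); print(p.round(3), q@[np.cos(a),np.sin(a)], q@[-np.sin(a),np.cos(a)])
E
```

```text
[ 0.578 -0.308  0.092] 0.0016893209295748013 0.011645691759647582
[ 0.575 -0.384  0.092] 0.0011838097709291808 -0.0644878562671935
```

move_arm --commands '[0.3, 0.5, -5, 0, 1, 0, 0, -5, 0, 1, 0, 0, -5, 0, 1, 0, 0, -4, 0, 1, 0, 0, -3, 0, 1, 0, 0, -2.2, 0, 1, 0, 0, -1, 0, 1, 0, 0, -1, 0, 1, 0, 0, 0, 0, 1, 0, 0, 0, 0, 1]'

```text
time_s: 22.9
ee_pos: [0.5794, -0.2451, 0.0791]
ee_rot: [[0.039, 0.999, 0.001], [0.999, -0.039, -0.001], [-0.0, 0.001, -1.0]]
force: [-0.1, 0.3, -3.9]
width: 0.631
finger_force: 65.7
```

move_arm --commands '[0, 0, -0.3, 0, 1, 0, 0, 0, 0, -0.65, 0, 0, 0, 0, -0.65, 0, 0, 0, 0, -0.65, 0, 0, 3, 0, -0.65, 0, 0, 4, 0, -0.65, 0, 0, 5, 0, -0.65, 0, 0, 5, 0, -0.65, 0, 0, 5, 0, -0.65, -3, 0, 4, 0, -0.65]'

```text
time_s: 24.15
ee_pos: [0.5501, -0.2451, 0.3379]
ee_rot: [[0.038, 0.999, 0.003], [0.999, -0.038, -0.001], [-0.001, 0.003, -1.0]]
force: [-0.7, -0.8, -0.7]
width: 0.824
finger_force: 0.0
```

move_arm --commands '[-2, 5.4, 0, 0, -0.65, 0, 5.4, 0, 0, -0.65, 0, 5.4, 0, 0, -0.65, 0, 5.4, 0, 0, -0.65, 0, 5.4, 0, 0, -0.65, 0, 5.4, 0, 0, -0.65, 0, 5.4, 0, 0, -0.65, 1.4, 5.4, 0, 0, -0.65, 1.4, 5.4, 0, 0, -0.65, 1.4, 3.9, -5, -0.03, -0.65]'

```text
time_s: 25.4
ee_pos: [0.573, 0.2822, 0.2909]
ee_rot: [[0.068, 0.998, 0.009], [0.998, -0.068, 0.004], [0.005, 0.008, -1.0]]
force: [2.6, 0.3, 0.6]
width: 0.825
finger_force: 0.0
```

```bash
python3 - <<'E'
from meas import *
d=grab('top')
f=d['frame'][:,:,::-1]
cv2.imwrite('pics/t5.png',cv2.resize(f[100:270,170:500],None,fx=2.4,fy=2.4,interpolation=cv2.INTER_CUBIC))
E
```

```text
(no output)
```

View pics/t5.png

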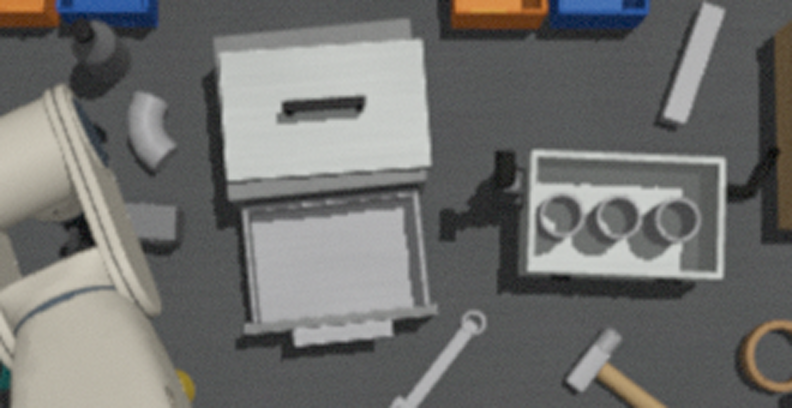

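All three sleeves stand in the tub in a row, and the strainer hasn't moved. Picking the strainer now.

move_arm --commands '[0, 0, -5, 0, -0.65, 0, 0, -5, 0, -0.65, 0, 0, -5, 0, -0.65, 0, 0, -5, 0, -0.65, 0, 0, -3.8, 0, -0.65, 0, 0, 0, 0, -0.65, 0, 0, 0, 0, 1, 0, 0, 0, 0, 1, 0, 0, 0, 0, 1, 0, 0, 0, 0, 1]' --squeeze 50

```text
time_s: 26.7
ee_pos: [0.5718, 0.2792, 0.0515]
ee_rot: [[0.069, 0.998, 0.003], [0.998, -0.069, 0.002], [0.002, 0.003, -1.0]]
force: [0.4, 0.0, 8.3]
width: 0.511
finger_force: 52.1
```

move_arm --commands '[0, 0, 5, 0, 1, 0, 0, 5, 0, 1, -1.7, 0, 4, 0, 1, -1.7, -4.3, 0, 0.085, 1, -1.8, -5, 0, 0.085, 1, 0, -5, 0, 0, 1, 0, -5, 0, 0, 1, 0, -5, 0, 0, 1, 0, 0, 0, 0, 1, 0, 0, 0, 0, 1]'

```text
time_s: 27.95
ee_pos: [0.5184, 0.0357, 0.1897]
ee_rot: [[-0.1, 0.995, 0.001], [0.995, 0.1, 0.0], [0.0, 0.001, -1.0]]
force: [-0.6, -0.2, -2.0]
width: 0.509
finger_force: 52.0
```

move_arm --commands '[0, 0, -4, 0, 1, 0, 0, -4, 0, 1, 0, 0, -2.5, 0, 1, 0, 0, -1.5, 0, 1, 0, 0, -0.6, 0, 1, 0, 0, 0, 0, 1, 0, 0, 0, 0, 1, 0, 0, 0, 0, -0.2, 0, 0, 0, 0, -0.5, 0, 0, 0, 0, -0.5]'

```text
time_s: 29.2
ee_pos: [0.5185, 0.0355, 0.0634]
ee_rot: [[-0.101, 0.995, 0.0], [0.995, 0.101, 0.0], [-0.0, 0.0, -1.0]]
force: [0.2, 0.5, 0.5]
width: 0.751
finger_force: 0.0
```

move_arm --commands '[0, 0, 3, 0, -0.5, 0, 0, 5, 0, -0.5, 0, 0, 5, 0, -0.5, 0, 0, 3, 0, -0.5, -5, 0, 0, 0, -0.5, -5, 0, 0, 0, 1, -4, 0, 0, 0, 1, 0, 0, 0, 0, 1, 0, 0, 0, 0, 1, 0, 0, 0, 0, 1]'

```text
time_s: 30.45
ee_pos: [0.3797, 0.0356, 0.2234]
ee_rot: [[-0.101, 0.995, 0.001], [0.995, 0.101, 0.0], [-0.0, 0.001, -1.0]]
force: [0.3, 0.4, 0.5]
width: 0.001
finger_force: 0.0
```

```bash
python3 - <<'E'
from meas import *
d=grab('side')
f=d['frame'][:,:,::-1]
cv2.imwrite('pics/t6.png',cv2.resize(f[140:300,180:400],None,fx=3.4,fy=3.4,interpolation=cv2.INTER_CUBIC))
E
```

```text
(no output)
```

View pics/t6.png

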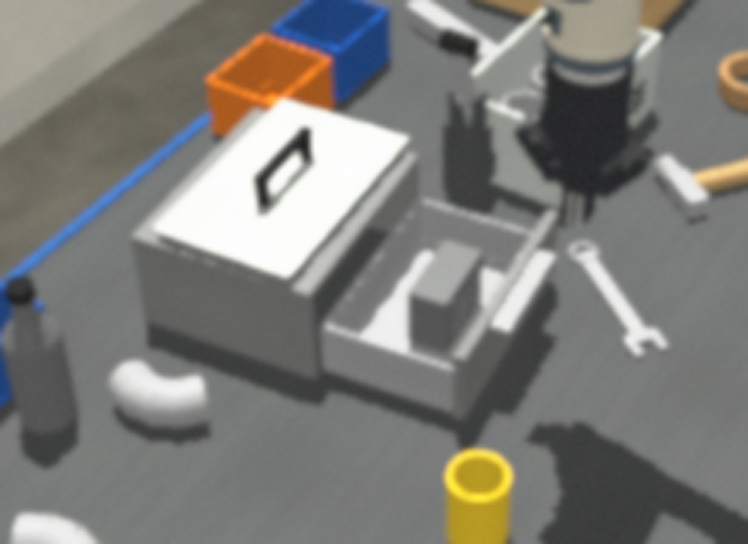

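The strainer is in the drawer, upright, at (445,295). I'll push the lip shut next.

move_arm --commands '[-0.6, -0.5, -4.5, 0, 1, 0, -0.5, -4.5, 0, 1, 0, 0, -4.3, 0, 1, 0, 0, 0, 0, 1, 1, 0, 0, 0, 1, 1, 0.1, 0, 0, 1, 1, 0.1, 0, 0, 1, 1.5, 0.15, 0, 0, 1, 2, 0.2, 0, 0, 1, 2, 0.2, 0, 0, 1]'

```text
time_s: 31.75
ee_pos: [0.4581, 0.0333, 0.0905]
ee_rot: [[-0.101, 0.995, -0.001], [0.995, 0.101, 0.0], [0.0, -0.001, -1.0]]
force: [-3.1, 0.8, 1.3]
width: 0.0
finger_force: 1.3
```

move_arm --commands '[2, 0.2, 0, 0, 1, 2, 0.2, 0, 0, 1, 2, 0.2, 0, 0, 1, 1.5, 0.15, 0, 0, 1, 0.5, 0, 0, 0, 1, 0, 0, 0, 0, 1, 0, 0, 0, 0, 1, 0, 0, 0, 0, 1, 0, 0, 0, 0, 1, 0, 0, 0, 0, 1]'

```text
time_s: 33.0
ee_pos: [0.5374, 0.0405, 0.0902]
ee_rot: [[-0.101, 0.995, 0.0], [0.995, 0.101, -0.0], [-0.0, 0.0, -1.0]]
force: [0.2, 0.2, -0.1]
width: -0.002
finger_force: 0.0
```

move_arm --commands '[0.5, 0.05, 0, 0, 1, 0.5, 0.05, 0, 0, 1, 0.5, 0.05, 0, 0, 1, 0.3, 0, 0, 0, 1, 0.2, 0, 0, 0, 1, 0.2, 0, 0, 0, 1, 0.2, 0, 0, 0, 1, 0.2, 0, 0, 0, 1, 0, 0, 0, 0, 1, 0, 0, 0, 0, 1]'

```text
time_s: 34.25
ee_pos: [0.5606, 0.0421, 0.09]
ee_rot: [[-0.101, 0.995, -0.006], [0.995, 0.101, -0.0], [0.0, -0.006, -1.0]]
force: [-11.4, 1.3, 7.3]
width: 0.0
finger_force: 5.5
```

```bash
python3 - <<'E'
from meas import *
d=grab('side')
f=d['frame'][:,:,::-1]
cv2.imwrite('pics/t7.png',cv2.resize(f[160:270,210:380],None,fx=4,fy=4,interpolation=cv2.INTER_CUBIC))
E
```

```text
(no output)
```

View pics/t7.png

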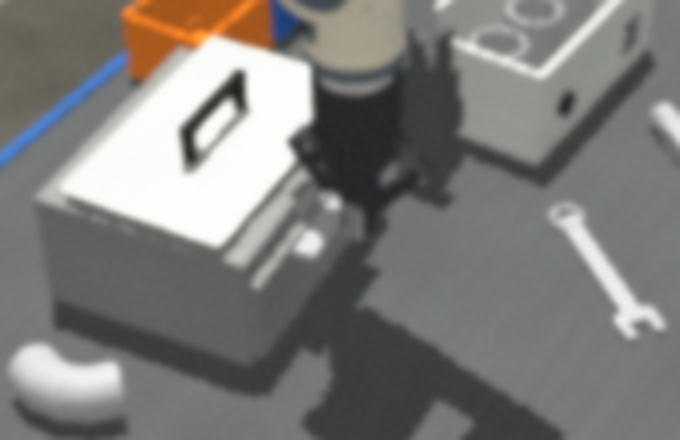

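Force rose to 11 N against the stop and the picture shows the drawer shut. Now to back off, rise over the lid and measure it.

move_arm --commands '[-2, 0, 0, 0, 1, -2, 0, 3, 0, 1, 0, 0, 5, 0, 1, 0, 0, 5, 0, 1, 0, 0, 5, 0, 0, -3, -5, 2, 0, 0, 0, -5, 0, 0, 0, 0, -5, 0, 0, 0, 0, -5, 0, 0, 0, 0, -5, 0, 0, 0]'

```text
time_s: 35.55
ee_pos: [0.4938, -0.2101, 0.2909]
ee_rot: [[-0.101, 0.995, 0.002], [0.995, 0.101, -0.001], [-0.002, 0.002, -1.0]]
force: [0.5, -0.2, -0.3]
width: 0.5
finger_force: 0.0
```

```bash
python3 - <<'E'
from meas import *
d=grab('top')
f=d['frame'][:,:,::-1]
rect(d,(255,105,355,177),195,255,.129,'lid')
rect(d,(284,135,326,146),0,80,.168,'handle')
rect(d,(285,178,345,200),120,255,.09,'lip')
cv2.imwrite('pics/t8.png',cv2.resize(f[100:240,240:500],None,fx=3,fy=3,interpolation=cv2.INTER_CUBIC))
E
```

```text
lid [700.1  48.1] [153.9 243.4] 4.18
handle [698.9  48.1] [14.2 93.4] 0.15
lip [588.9  19.7] [ 32.2 177.5] 5.81
```

View pics/t8.png

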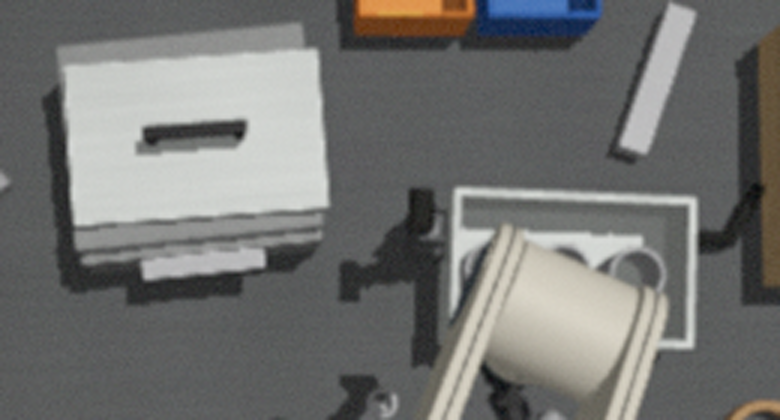

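```bash
python3 - <<'E'
from h import *
d=load('top'); P=lambda u,v:(240+u/3-.33,100+v/3-.33)
ax=np.array([np.cos(.1),np.sin(.1)])
for n,u,v,z in(('lipfront L',144,281,.09),('lipfront R',266,267,.09),('lip base L',142,258,.09),('cabfront L',77,250,.115),('cabfront R',322,231,.115),('cabback L',58,47,.115),('cabback R',303,23,.115),('drawerfrontL',82,263,.095),('drawerfrontR',322,241,.095)):
    p=at(d,*P(u,v),z)[:2]; print(n,p.round(3),(p@ax).round(4))
E
```

```text
lipfront L [0.564 0.1  ] 0.5709
lipfront R [ 0.578 -0.02 ] 0.5728
lip base L [0.586 0.102] 0.5937
cabfront L [0.591 0.163] 0.6046
cabfront R [ 0.61  -0.074] 0.5998
cabback L [0.79  0.183] 0.8045
cabback R [ 0.815 -0.056] 0.8051
drawerfrontL [0.581 0.16 ] 0.5939
drawerfrontR [ 0.603 -0.075] 0.5924
```

Lip front is at 0.572 along the cabinet's axis. With the front panel standing proud that matches a shut drawer, and the lid hasn't shifted. Now grip the lid.

move_arm --commands '[0, 5, 0, 0, 0, 1, 5, 0, -0.028, 0, 3, 5, 0, 0, 0, 4, 5, 0, 0, 0, 4, 3, 0, 0, 0, 4, 2.8, 0, 0, 0, 4, 0, 0, 0, 0, 0.6, 0, 0, 0, 0, 0, 0, 0, 0, 0, 0, 0, 0, 0, 0]'

```text
time_s: 36.85
ee_pos: [0.6976, 0.0485, 0.2903]
ee_rot: [[-0.072, 0.997, -0.0], [0.997, 0.072, -0.0], [-0.0, -0.0, -1.0]]
force: [0.1, -0.4, 0.0]
width: 0.497
finger_force: 0.0
```

move_arm --commands '[0.1, 0, -5, 0, 0, 0, 0, -4, 0, 0, 0, 0, -3, 0, 0, 0, 0, -1, 0, 0, 0, 0, 0, 0, 0, 0, 0, 0, 0, 1, 0, 0, 0, 0, 1, 0, 0, 0, 0, 1, 0, 0, 0, 0, 1, 0, 0, 0, 0, 1]' --squeeze 90

```text
time_s: 38.1
ee_pos: [0.7006, 0.049, 0.1624]
ee_rot: [[-0.073, 0.997, 0.003], [0.997, 0.073, 0.0], [-0.0, 0.003, -1.0]]
force: [-0.2, -0.6, 6.3]
width: 0.143
finger_force: 88.5
```

move_arm --commands '[0, 0, 2, 0, 1, 0, 0, 4, 0, 1, 0, 0, 5, 0, 1, 0, 0, 5, 0, 1, 0, 0, 1.8, 0, 1, -2, -4, 0, -0.028, 1, -2, -4, 0, -0.028, 1, -2, -4, 0, -0.028, 1, -2, -4, 0, -0.028, 1, -2, -4, 0, 0, 1]'

```text
time_s: 39.35
ee_pos: [0.5978, -0.1521, 0.3368]
ee_rot: [[0.039, 0.999, -0.002], [0.999, -0.039, 0.001], [0.001, -0.003, -1.0]]
force: [0.0, -0.1, -5.0]
width: 0.141
finger_force: 88.4
```

move_arm --commands '[-1, -4, 0, 0, 1, -1, -4, 0, 0, 1, -0.4, -4, 0, 0, 1, 0, -3, 0, 0, 1, 0, -1.9, 0, 0, 1, 0, 0, 0, 0, 1, 0, 0, 0, 0, 1, 0, 0, 0, 0, 1, 0, 0, 0, 0, 1, 0, 0, 0, 0, 1]'

```text
time_s: 40.6
ee_pos: [0.5756, -0.3197, 0.3384]
ee_rot: [[0.038, 0.999, 0.0], [0.999, -0.038, -0.0], [-0.0, 0.0, -1.0]]
force: [-0.4, -0.4, -2.7]
width: 0.139
finger_force: 88.4
```

```bash
python3 - <<'E'
from meas import *
d=grab('top');s=grab('side')
f=np.hstack([cv2.resize(x['frame'][:,:,::-1][a:a+150,b:b+130],None,fx=3,fy=3,interpolation=cv2.INTER_CUBIC) for x,a,b in((d,120,370),(s,70,290))])
cv2.imwrite('pics/t9.png',f)
o=monitor.get_obs();print(o['ee_pos'].round(4),o['force'])
E
```

```text
[ 0.5755 -0.3199  0.3383] [-0.00592009  1.2343031  -3.66383025]
```

View pics/t9.png

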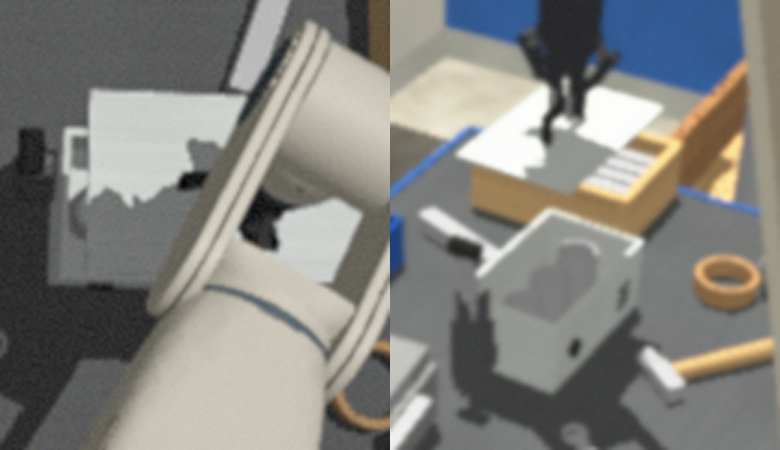

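```bash
python3 - <<'E'
from h import *
s=load('side');d=load('top')
S=lambda u,v:(290+(u-390)/3-.33,70+v/3-.33); T=lambda u,v:(370+u/3-.33,120+v/3-.33)
a=at(s,*S(457,153),.305);b=at(s,*S(662,105),.305);c=at(s,*S(570,192),.303)
print('lid side',a.round(4),b.round(4),c.round(4),((a+b)/2).round(4),np.linalg.norm((a-b)[:2]),np.hypot(.155,.245))
p=at(s,*S(480,275),.106);q=at(s,*S(642,240),.106);r=at(s,*S(549,208),.106);n=at(s,*S(552,324),.106)
print('tub side',p.round(4),q.round(4),((p+q)/2).round(4),np.linalg.norm((p-q)[:2]),np.hypot(.147,.237))
print('top lid +x+y corner',at(d,*T(89,91),.305).round(4),'expected',end=' ')
w=np.radians(-2.28);R=np.array([[np.cos(w),-np.sin(w)],[np.sin(w),np.cos(w)]])
print(np.array([.5755,-.3208])+R@[.0775,.1225], 'tub +x+y corner',at(d,*T(63,128),.106).round(4),np.array([.5762,-.3197])+R@[.0735,.1185])
E
```

```text
lid side [ 0.657  -0.2001  0.305 ] [ 0.4985 -0.4398  0.305 ] [ 0.5036 -0.1941  0.303 ] [ 0.5778 -0.32    0.305 ] 0.28737166571112 0.28991378028648446
tub side [ 0.6485 -0.2463  0.106 ] [ 0.5023 -0.4323  0.106 ] [ 0.5754 -0.3393  0.106 ] 0.2366193422324195 0.27888707392061035
top lid +x+y corner [ 0.6547 -0.1998  0.305 ] expected [ 0.65781206 -0.20148016] tub +x+y corner [ 0.6539 -0.2027  0.106 ] [ 0.6543561  -0.20421786]
```

The lid hangs level over the tub, and its corners agree with the expected pose to about 2 mm. Lowering it.

move_arm --commands '[0.05, -0.1, -5, 0, 1, 0, 0, -5, 0, 1, 0, 0, -4, 0, 1, 0, 0, -2.5, 0, 1, 0, 0, -0.8, 0, 1, 0, 0, -0.4, 0, 1, 0, 0, -0.4, 0, 1, 0, 0, -0.4, 0, 1, 0, 0, 0, 0, 1, 0, 0, 0, 0, 1]'

```text
time_s: 41.95
ee_pos: [0.5761, -0.3212, 0.1535]
ee_rot: [[0.039, 0.999, 0.0], [0.999, -0.039, -0.0], [-0.0, 0.0, -1.0]]
force: [-0.1, 0.4, -3.2]
width: 0.144
finger_force: 88.4
```

move_arm --commands '[0, 0, -0.2, 0, 1, 0, 0, -0.2, 0, 1, 0, 0, -0.2, 0, 1, 0, 0, -0.1, 0, 1, 0, 0, -0.1, 0, 1, 0, 0, 0, 0, 1, 0, 0, 0, 0, 1, 0, 0, 0, 0, 1, 0, 0, 0, 0, 1, 0, 0, 0, 0, 1]'

```text
time_s: 43.2
ee_pos: [0.5759, -0.3211, 0.1454]
ee_rot: [[0.039, 0.999, 0.0], [0.999, -0.039, -0.0], [-0.0, 0.0, -1.0]]
force: [-2.6, 1.6, 2.1]
width: 0.144
finger_force: 89.1
```

move_arm --commands '[0, 0, 0, 0, 0.3, 0, 0, 0, 0, 0.1, 0, 0, 0, 0, 0.1, 0, 0, 0, 0, 0.1, 0, 0, 3, 0, 0.1, 0, 0, 5, 0, 0.1, 0, 0, 5, 0, 0.1, 0, 0, 4, 0, 0.1, -4, 0, 0, 0, 0.5, -5, -3, 0, 0, 1]'

```text
time_s: 44.45
ee_pos: [0.4858, -0.3502, 0.3159]
ee_rot: [[0.036, 0.999, 0.001], [0.999, -0.036, -0.001], [-0.001, 0.001, -1.0]]
force: [-0.5, -0.5, 0.6]
width: 0.052
finger_force: 0.0
```

```bash
python3 - <<'E'
from meas import *
d=grab('top');s=grab('side')
rect(d,(385,150,480,225),195,255,.112,'lid')
f=np.hstack([cv2.resize(x['frame'][:,:,::-1][a:a+150,b:b+130],None,fx=3,fy=3,interpolation=cv2.INTER_CUBIC) for x,a,b in((d,120,360),(s,70,290))])
cv2.imwrite('pics/t10.png',f)
E
```

```text
lid [ 573.8 -321.3] [242.6 153.9] 87.77
```

View pics/t10.png

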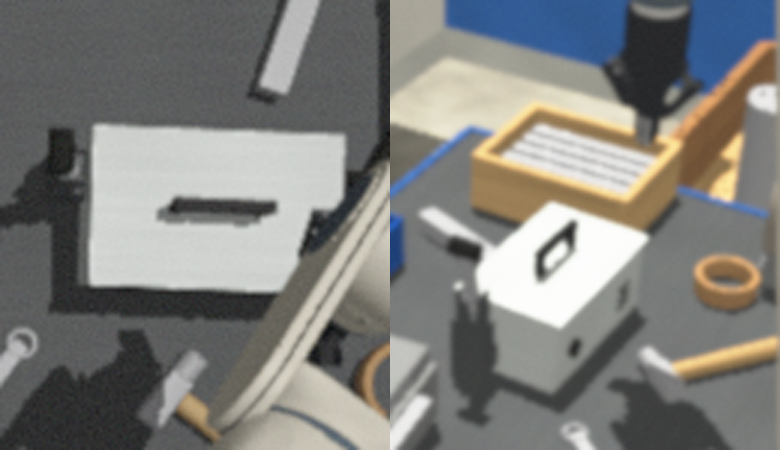

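The lid is seated: centre (573.8, −321.3), about 2 mm from the tub's centre. The clamp is still upright at top crop (60,150). I'll take the closed fingers behind the roller.

move_arm --commands '[2.2, 4.2, 0, 0, 1, 2.2, 4.2, 0, 0, 1, 2.2, 4.2, 0, 0, 1, 2.2, 4.2, 0, 0, 1, 2.2, 4.2, 0, 0, 1, 2.2, 4.2, 0, 0, 1, 0, 0, -4, 0, 1, 0, 0, -4, 0, 1, 0, 0, -3, 0, 1, 0, 0, 0, 0, 1]'

```text
time_s: 45.8
ee_pos: [0.6166, -0.0985, 0.2027]
ee_rot: [[0.039, 0.999, -0.005], [0.999, -0.039, 0.001], [0.001, -0.005, -1.0]]
force: [0.6, -0.4, 0.9]
width: -0.0
finger_force: 0.0
```

```bash
python3 - <<'E'
from meas import *
s=grab('side')
for n,p in(('roller pred',[.617,-.161,.208]),('tip',monitor.get_obs()['ee_pos']-[0,0,.017])): print(n,(proj(s,p)-[300,100])*6)
cv2.imwrite('pics/t11.png',cv2.resize(s['frame'][:,:,::-1][100:200,270:400],None,fx=6,fy=6,interpolation=cv2.INTER_CUBIC))
E
```

```text
roller pred [ 95.32780149 312.23875251]
tip [ 40.57040915 390.6670624 ]
```

View pics/t11.png

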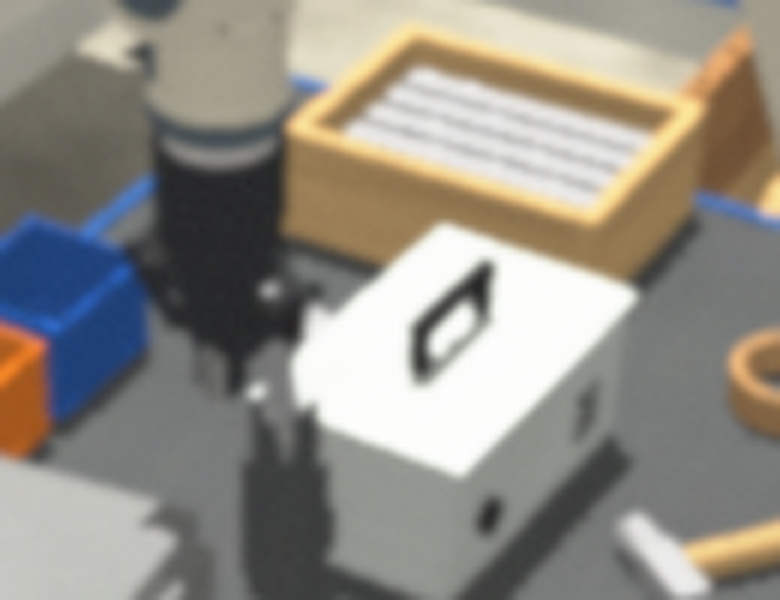

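The fingers are on the +y side of the clamp, which is hidden behind them at about (275,312). Pushing toward −y.

move_arm --commands '[0, -1, 0, 0, 1, 0, -1, 0, 0, 1, 0, -1, 0, 0, 1, 0, -1, 0, 0, 1, 0, -1, 0, 0, 1, 0, -1, 0, 0, 1, 0, -1, 0, 0, 1, 0, -1, 0, 0, 1, 0, -1, 0, 0, 1, 0, 0, 0, 0, 1]'

```text
time_s: 47.1
ee_pos: [0.6179, -0.1903, 0.205]
ee_rot: [[0.04, 0.999, -0.0], [0.999, -0.04, -0.001], [-0.001, -0.0, -1.0]]
force: [-0.3, 0.2, -0.2]
width: 0.002
finger_force: 0.0
```

move_arm --commands '[0, -1, 0, 0, 1, 0, -1, 0, 0, 1, 0, -1, 0, 0, 1, 0, 0, 0, 0, 1, 0, 3, 3, 0, 1, 0, 4, 4, 0, 1, -3, 2, 4, 0, 1, -5, 0, 0, 0, 1, -5, 0, 0, 0, 1, -5, 0, 0, 0, 1]'

```text
time_s: 48.35
ee_pos: [0.4368, -0.1294, 0.3158]
ee_rot: [[0.039, 0.999, 0.002], [0.999, -0.039, -0.002], [-0.002, 0.002, -1.0]]
force: [-0.4, -0.3, 0.0]
width: -0.006
finger_force: 0.0
```

```bash
python3 - <<'E'
from meas import *
s=grab('side');d=grab('top')
H=np.array([.6169,-.1787,.122])
for th in(1.8,1.2,1,.8,.6,.3): 
    p=H+[ -.0398*.088*np.cos(th),-.088*np.cos(th),.088*np.sin(th)]
    print(th,(3*(proj(d,p)-[360,120])).round(),(3*(proj(s,p)-[290,70])+[390,0]).round())
f=np.hstack([cv2.resize(x['frame'][:,:,::-1][a:a+150,b:b+130],None,fx=3,fy=3,interpolation=cv2.INTER_CUBIC) for x,a,b in((d,120,360),(s,70,290))])
cv2.imwrite('pics/t12.png',f)
E
```

```text
1.8 [ 58. 149.] [466. 247.]
1.2 [114. 152.] [489. 230.]
1 [130. 154.] [496. 230.]
0.8 [143. 156.] [501. 232.]
0.6 [153. 159.] [505. 237.]
0.3 [161. 162.] [510. 249.]
```

View pics/t12.png

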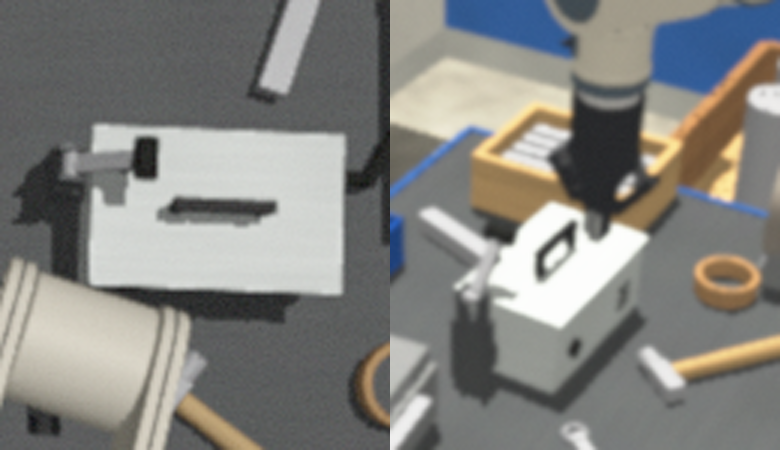

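The clamp arm now leans over the lid, with its roller at top crop (146,157), so about 0.75 rad. I'll press it down from above.

move_arm --commands '[3, -2, 0, 0, 1, 3, -2, 0, 0, 1, 3, -2, 0, 0, 1, 3, -2, 0, 0, 1, 3, -2, 0, 0, 1, 2.7, -1.9, 0, 0, 1, 0, 0, -4, 0, 1, 0, 0, -4, 0, 1, 0, 0, -1, 0, 1, 0, 0, 0, 0, 1]'

```text
time_s: 49.7
ee_pos: [0.6155, -0.2484, 0.2255]
ee_rot: [[0.039, 0.999, 0.0], [0.999, -0.039, -0.0], [-0.0, 0.0, -1.0]]
force: [-0.3, -0.4, -0.1]
width: 0.003
finger_force: 0.0
```

move_arm --commands '[0, -0.2, -1, 0, 1, 0, -0.2, -1, 0, 1, 0, -0.3, -1, 0, 1, 0, -0.3, -1, 0, 1, 0, -0.3, -1, 0, 1, 0, -0.2, -1, 0, 1, 0, -0.1, -0.7, 0, 1, 0, 0, 0, 0, 1, 0, 0, 0, 0, 1, 0, 0, 0, 0, 1]'

```text
time_s: 50.95
ee_pos: [0.615, -0.2637, 0.1582]
ee_rot: [[0.039, 0.999, -0.0], [0.999, -0.039, 0.0], [0.0, -0.0, -1.0]]
force: [-0.2, -1.0, -0.1]
width: -0.001
finger_force: 0.0
```

move_arm --commands '[0, 0, -0.2, 0, 1, 0, 0, -0.2, 0, 1, 0, 0, -0.2, 0, 1, 0, 0, -0.15, 0, 1, 0, 0, -0.15, 0, 1, 0, 0, 0, 0, 1, 0, 0, 0, 0, 1, 0, 0, 0, 0, 1, 0, 0, 0, 0, 1, 0, 0, 0, 0, 1]'

```text
time_s: 52.2
ee_pos: [0.6153, -0.2645, 0.1526]
ee_rot: [[0.039, 0.999, 0.001], [0.999, -0.039, -0.001], [-0.001, 0.002, -1.0]]
force: [-8.4, 1.3, 22.9]
width: 0.002
finger_force: 11.4
```

move_arm --commands '[0, 0, 2, 0, 1, 0, 0, 5, 0, 1, 0, 0, 5, 0, 1, 0, 0, 4, 0, 1, -4, 2, 0, 0, 1, -4, 4, 0, 0, 1, -4, 5, 0, 0, 1, -4, 5, 0, 0, 1, 0, 5, 0, 0, 1, 0, 0, 0, 0, 1]'

```text
time_s: 53.45
ee_pos: [0.4564, -0.054, 0.3098]
ee_rot: [[0.035, 0.999, 0.001], [0.999, -0.035, 0.001], [0.001, 0.001, -1.0]]
force: [0.3, -0.1, -0.7]
width: 0.001
finger_force: 0.0
```

```bash
python3 - <<'E'
from meas import *
s=grab('side');d=grab('top')
rect(d,(385,150,480,225),195,255,.112,'lid')
rect(d,(398,164,420,182),0,75,.134,'roller (exp y -.267)')
f=np.hstack([cv2.resize(x['frame'][:,:,::-1][a:a+150,b:b+w],None,fx=3,fy=3,interpolation=cv2.INTER_CUBIC) for x,a,b,w in((d,120,360,120),(s,100,210,145))])
cv2.imwrite('pics/t13.png',f); print(monitor.get_obs()['ee_pos'])
E
```

```text
lid [ 573.8 -321.4] [243.8 154. ] 87.77
roller (exp y -.267) [ 611.9 -263.2] [20.9 35. ] 89.37
[ 0.4570815  -0.05623794  0.30963664]
```

View pics/t13.png

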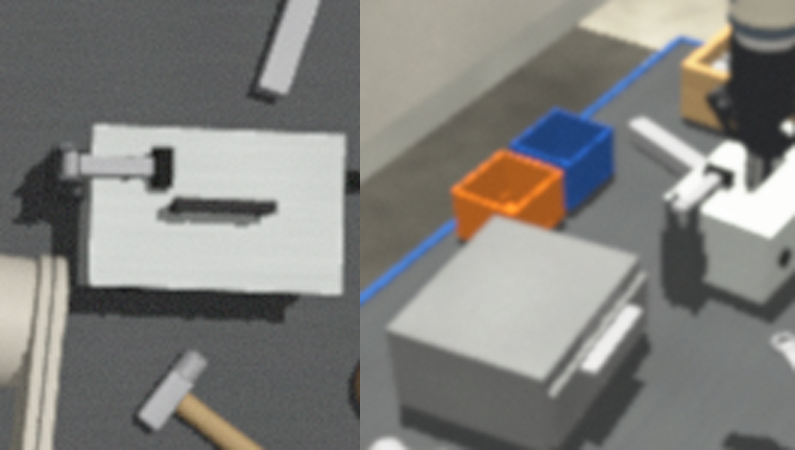

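The clamp is level (roller at top crop (160,167)) and the lid is seated. The drawer looks shut, but I'll press the lip once more to be sure.

move_arm --commands '[0, 5, 0, 0.1, 1, 3, 4.7, 0, 0, 1, 4, 0, -2, 0, 1, 0, 0, -5, 0, 1, 0, 0, -5, 0, 1, 0, 0, -5, 0, 1, 0, 0, -4.9, 0, 1, 0, 0, 0, 0, 1, 1, 0, 0, 0, 1, 0.8, 0, 0, 0, 1]'

```text
time_s: 54.8
ee_pos: [0.5477, 0.0403, 0.0926]
ee_rot: [[-0.061, 0.998, 0.005], [0.998, 0.061, 0.0], [-0.0, 0.005, -1.0]]
force: [-0.1, -0.7, 0.4]
width: 0.001
finger_force: 0.0
```

move_arm --commands '[0.3, 0, 0, 0, 1, 0.3, 0, 0, 0, 1, 0.3, 0, 0, 0, 1, 0.3, 0, 0, 0, 1, 0.2, 0, 0, 0, 1, 0.2, 0, 0, 0, 1, 0, 0, 0, 0, 1, 0, 0, 0, 0, 1, 0, 0, 0, 0, 1, 0, 0, 0, 0, 1]'

```text
time_s: 56.05
ee_pos: [0.5604, 0.0405, 0.0901]
ee_rot: [[-0.061, 0.998, -0.001], [0.998, 0.061, -0.0], [0.0, -0.001, -1.0]]
force: [-2.7, 0.5, 0.2]
width: -0.002
finger_force: 1.4
```

move_arm --commands '[0.2, 0, 0, 0, 1, 0.2, 0, 0, 0, 1, 0.2, 0, 0, 0, 1, 0, 0, 0, 0, 1, 0, 0, 0, 0, 1, 0, 0, 0, 0, 1, 0, 0, 0, 0, 1, 0, 0, 0, 0, 1, 0, 0, 0, 0, 1, 0, 0, 0, 0, 1]'

```text
time_s: 57.3
ee_pos: [0.561, 0.0402, 0.0893]
ee_rot: [[-0.061, 0.998, -0.012], [0.998, 0.061, -0.001], [0.0, -0.012, -1.0]]
force: [-18.8, -0.8, 12.0]
width: -0.001
finger_force: 9.8
```

Firm stop at 18.8 N with no further travel, so the drawer is shut. I'll retreat and hand in.

move_arm --commands '[-2, 0, 0, 0, 1, -3, 0, 0, 0, 1, -3, 0, 3, 0, 1, 0, 0, 5, 0, 1, 0, 0, 5, 0, 1, 0, 0, 5, 0, 1, 0, 0, 0, 0, 1, 0, 0, 0, 0, 1, 0, 0, 0, 0, 1, 0, 0, 0, 0, 1]'

```text
time_s: 58.55
ee_pos: [0.4863, 0.0404, 0.269]
ee_rot: [[-0.061, 0.998, -0.002], [0.998, 0.061, -0.0], [-0.0, -0.002, -1.0]]
force: [-0.5, 0.8, -0.8]
width: -0.003
finger_force: 0.0
```

```bash
python3 - <<'E'
from meas import *
d=grab('top')
rect(d,(385,150,480,225),195,255,.112,'lid')
print(ticket.finish_job())
E
```

```text
lid [ 573.8 -321.7] [243.3 153.9] 87.77
the job is handed in; nothing more can be done
None
```

I handed the job in at about 58.6 s, with no verdict returned: all three sleeves are in the tub, the one strainer is in the shut drawer, the lid is seated, the clamp is pressed level on it, and I touched none of the bystanders.

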